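# Shut the tub on the hallway turntable and bring the phone stand to the front

### The arm

A 6-joint arm with a two-finger parallel gripper is mounted at the origin on the work surface. World frame = base frame: x ahead of the robot, y to its left, z up, the work surface at z = 0. Lengths are in mm, angles in rad, forces in N, time in s.
With the tool pointing down it reaches from about 275 to 850 mm from the base axis. Payload 5.2 kg.
Tool frame: the origin (TCP) lies on the centre line of the jaws, within the pads' length; the fingertips stand 22 mm ahead of it and the grasp point (between the pads) lies 3 mm ahead of it (r.tips_ahead is the distance from the TCP to the fingertips, in mm); z points along the fingers, y is the line along which they close (so a half turn about z gives the same grasp; the last joint's range is limited). The gripper opens to 85 mm and grips with 20 to 120 N. Pads are 22 mm wide; open, the fingers measure 114 mm over their backs; the gripper's body (76 mm by 85 mm) begins 54 mm behind the grasp point. The pads swing forward as they close: fully open they stand 13 mm farther back than shut.
Start: joints at [-1.323, 0.259, 1.535, -0, 1.348, -0.203], TCP at [239.648, -495.05, 253.31] pointing down, gripper open.
Joint ranges: [-3.14, 3.14], [-0.91, 2.08], [0.19, 2.58], [-1.22, 4.36], [0.22, 2.71], [-3.12, 3.12]. Speed limits (rad/s): [2.57, 2.57, 3.14, 3.14, 3.14, 3.14].

### API

Orientations are given as a rotation vector (axis times angle).
In Python, from plant import r, grab_frame, ticket gives the robot as it stands.
- The arm moves only by the shell command python3 -m handwheel 'ROWS' [FORCE]. ROWS is JSON, one flat list of numbers, 5 for each row, row after row: the opening, from -1 (shut) to 1 (fully open), so that 0 is half open, then the shift along the tool's x, y, z as a fraction of full scale, then the turn about the tool's z as a fraction of full scale. In form: [claw, dx, dy, dz, yaw, claw, dx, dy, dz, yaw, ...]. A call has 1 to 5 rows; each row shifts and turns the commanded pose from where the row before left it, along the tool's axes as they then stand; what a row does not reach is not made up. Full scale, the value 1, is 150 mm for a shift and pi/2 rad for a turn. A row lasts 1/12 s, in which the tool goes at most 41.7 mm and 7.16 degrees, less where a joint would pass 70% of its speed; a pose out of reach is approached as far as the arm can. A call with a number of a shift or a turn outside -1 to 1 is refused whole. A call with a gripper value outside its range is refused whole. The fingers move at their own pace and stop on an object; FORCE is the grip in N (left out, the last holds). Time passes only in rows, so rows that do not move let the fingers close. It gives the time, the measured TCP pose, the force, the opening and the grip force at its end, in the units of the state.
- r.sense(): the state, without advancing time (a new reading comes with each control period).
- grab_frame(name): name is "scene" or "top" or "wrist"; returns a dict with "img" (400x640x3 uint8, red, green, blue), "fov_y" (degrees; the focal length in pixels is half the picture's height over the tangent of half this angle, whatever the lens; pixels are square), "cx", "cy" (the principal point, pixels), "world_from_camera" (4x4, takes a point from camera to world coordinates). Camera axes: x right, y down, z forward; pixel columns grow to the right and rows downward; lengths in mm; the calibration is good to about 2 mm. A picture is of the moment at which its call begins. There is no depth.
- ticket.finish_job(): hands the job in; it is judged then, once.
The state is a dict: "time": time; "joint_positions": joint angles; "joint_velocities": joint speeds; "joint_efforts": joint torques, N m; "eef_pos": TCP position; "tcp_rot": TCP orientation; "contact_force": force on the tool from outside, world axes, zero at the start; "ft_torque": the same for the moment, N m; "width": opening from 0.0 (shut) to 1.0 (fully open); "grip_force": force on a finger pad.
Only numpy, scipy, OpenCV 4.12 (cv2) and the standard library are available. Lean on these libraries where they do the work, as an engineer would, in place of code of your own. Each camera call takes 0.05 s, during which the arm holds its last target. There are 200 camera calls.

### The job

The round tub on the corner shelf's rotating tray has its lid on but not fastened: press all three snap tabs around its rim fully down, and leave the tray turned so that the phone stand on it faces squarely to the front of the shelf, in line with the metal stud by the front edge. The key-hook rail hangs over the back half of the tray, so tabs at the back must be turned forward to reach them. Do not shift or tip the pen tumbler, flask, mug or keys that stand round the tray, and let go of everything at the end.

Things in the scene. Friction and masses are not known exactly. Their poses are not given: they have to be found in the camera images.
- shelf: Fixed triangular birch corner shelf. Origin on the table (z = 0) right under the tray's turning axis; x from its front to its back corner, y left, z up. All heights here are above this origin. Board top 50 mm high; front edge at x = -165, 1000 mm long; back corner x = +335; battens along the back edges, tops 105 mm high
- stud (a point): Centre of the flat aluminium stud, 12 mm wide, in the board at shelf x = -150 mm, y = 0: the front mark
- rail_mid (a point): Middle of the fixed key-hook rail, a 12 mm aluminium bar along the shelf's y (530 mm long, a post at each end) over the tray's back half: shelf x = +50 mm, 235 mm high, small hooks behind it. From above, a gripper's body fits only over the part of the tray with shelf x below about 0
- tray (a joint): Angle (rad) of the grey plastic tray about the shelf's z axis, counter-clockwise from above; 0 or a whole turn = stand exactly at the front, in line with the stud. Stiff (about 0.15 N m), no stop in reach, no coasting, stays where left. Tray radius 131 mm, rim 12 mm thick, rim top 87 mm high. Bearings below are counted from the stand, counter-clockwise from above
- lug (a point): Top centre of the grip lug at bearing 30 degrees. Six like it stand on the tray's rim, at bearings 30, 90, 150, 210, 270 and 330: upright round grey posts to push against, 14 mm thick, centres 125 mm from the axis, tops 119 mm high
- lid (a point): Centre of the lid of the white round tub fixed in the middle of the tray, 76 mm in radius. Lid's flat top 132 mm high, a disc in its middle (60 mm wide) 135 mm; this point is on that disc
- stand_front (a point): Foot of the outer face, at its middle, of the black silicone phone stand stuck to the tray at bearing 0, facing outwards: 110 mm from the axis, 67 mm high. The stand is 60 mm wide, fills radius 78 to 110 mm, and its leaning back plate reaches 148 mm high
- tab_a_top (a point): Centre of the top of the snap tab at bearing 60 degrees, 87 mm from the axis. White plastic, 20 mm (radial) by 26 mm, 8 mm thick, sticking out beyond the lid's edge; top 142 mm high when fully up, 134 mm when fully down
- tab_b_top (a point): The same for the tab at bearing 180 degrees, opposite the stand
- tab_c_top (a point): The same for the tab at bearing 300 degrees
- tab_a (a joint): How far that tab is pressed down, m: 0 fully up, 0.008 fully down against its stop; about 5 N moves it and it stays where left
- tab_b (a joint): The same for tab b
- tab_c (a joint): The same for tab c
- tumbler: Bystander: clear glass tumbler, 72 mm wide, 100 mm tall, of pens that reach 190 mm above its base; origin at the centre of its underside. It, the flask and the mug stand left, right and behind the tray, in any order, their centres about 0.19 m or more from the tray's axis
- flask: Bystander: steel drinking flask, 66 mm wide, 190 mm tall; origin at the centre of its underside
- mug: Bystander: red ceramic mug, 78 mm wide, 92 mm tall, handle along its own +y; origin at the centre of its underside
- keys: Bystander: aluminium ring with two flat keys lying on the board near the front edge, 80 mm long, 4 mm thick; origin under the middle of the ring, the keys along its own +x

How it is judged:
By the outcome, as a careful person would: the job done as asked, in the order asked, and still so for the second after the job is handed in, with the robot touching nothing.
It also fails if it takes over 72 s, if anything falls off the work surface, if the arm or the gripper's body presses on something with over 40 N, if the wrist force passes 120 N, or if a joint passes its speed limit or range.

## Working session

There is one attempt and no reset: what is moved stays moved. The work goes in short steps, Python scripts to look and compute and a shell command to move; the robot and the scene stay as the last step left them, time stands still between calls to the robot, and variables do not carry over. Pictures are saved under pics/ and viewed, at most 12 in all, crops included, and the job is handed in when it is done.

```bash
mkdir -p pics; ls; python3 - <<'E'
from plant import r, grab_frame, ticket
import cv2, numpy as np, pickle
d={}
for n in ("scene","top"):
    f=grab_frame(n); d[n]=f
    cv2.imwrite(f"pics/{n}0.png",f["img"][:,:,::-1])
    print(n,f["fov_y"],f["cx"],f["cy"]);print(np.round(f["world_from_camera"],3).tolist())
pickle.dump(d,open("f0.pkl","wb"))
s=r.sense();print(s, r.tips_ahead)
E
```

```text
pics
scene 55.54725906275132 317.43244935240784 196.7330272906994
[[0.843, 0.4, -0.358, 941.466], [0.537, -0.613, 0.58, -469.882], [0.012, -0.681, -0.732, 815.533], [0.0, 0.0, 0.0, 1.0]]
top 56.87633240364718 322.27907976992674 194.8983335426334
[[0.001, -0.983, 0.182, 462.056], [-1.0, -0.003, -0.011, 38.191], [0.011, -0.182, -0.983, 924.47], [0.0, 0.0, 0.0, 1.0]]
{'time': 0.1, 'joint_positions': array([-1.32279132e+00,  2.59261185e-01,  1.53596455e+00, -2.07794767e-05,
        1.34802516e+00, -2.02794658e-01]), 'joint_velocities': array([-0.00125398, -0.00179712, -0.00331   , -0.00105559,  0.00112042,
        0.00151697]), 'joint_efforts': array([ 3.73576491e-03, -4.46970499e+01, -2.91246057e+01, -1.44579358e-04,
        6.35261080e-03,  1.06100899e-05]), 'eef_pos': array([ 239.53354313, -494.60739391,  252.56626853]), 'tcp_rot': array([-3.06050846e+00, -7.01770342e-01,  9.06477182e-05]), 'contact_force': array([-0.37406426,  0.82412286, -0.07120213]), 'ft_torque': array([-0.00898691,  0.01725127, -0.01008598]), 'grip_force': 0.0, 'width': 1.0004707380746483} 22.0
```

View pics/top0.png

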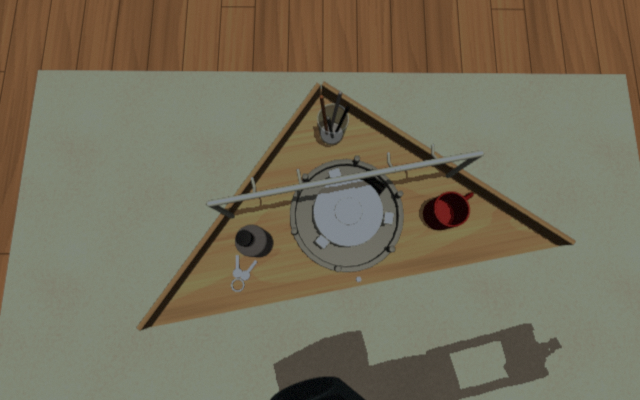

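View pics/scene0.png

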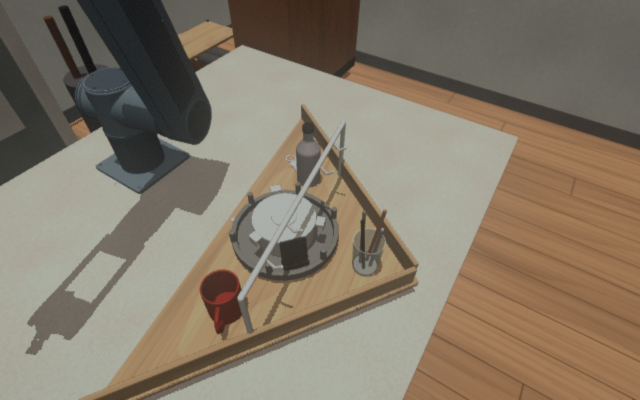

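The top view shows the tray centred near (348,212), the stud at (359,279), the dark stand at about (376,184) at the back right, and tabs near (334,174), (388,218) and (322,241). The mug is on the right, the flask and keys on the left, and the tumbler behind.

```bash
python3 - <<'E'
import cv2,pickle
im=pickle.load(open("f0.pkl","rb"))["top"]["img"][:,:,::-1]
c=im[145:290,270:470]
c=cv2.resize(c,None,fx=4,fy=4,interpolation=cv2.INTER_CUBIC)
c=cv2.convertScaleAbs(c,alpha=1.5,beta=10)
cv2.imwrite("pics/top0c.png",c)
E
```

```text
(no output)
```

View pics/top0c.png

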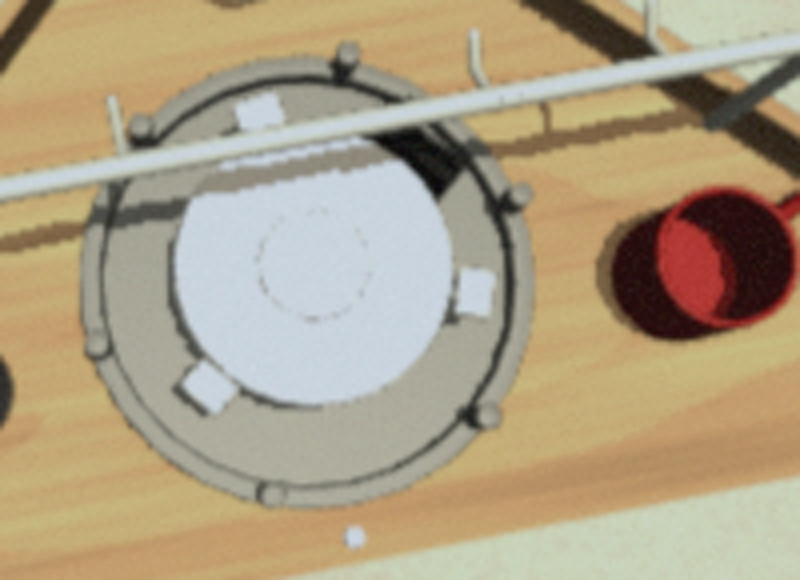

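The enlarged crop shows six lugs at crop positions (147,122), (348,50), (520,190), (488,408), (272,490) and (97,338). Tab a is at (260,110), b at (208,386), c at (475,292), the lid centre at (315,265) and the stud at (356,538). I'll fit the shelf pose and tray angle to these.

```bash
cat > h.py <<'E'
import numpy as np, cv2
from scipy.optimize import least_squares
def proj(f,P):
    T=np.linalg.inv(f["world_from_camera"]); P=np.atleast_2d(P)
    c=P@T[:3,:3].T+T[:3,3]; F=200/np.tan(np.radians(f["fov_y"]/2))
    return np.c_[f["cx"]+F*c[:,0]/c[:,2], f["cy"]+F*c[:,1]/c[:,2]]
def ray(f,uv,z):
    M=np.array(f["world_from_camera"]); F=200/np.tan(np.radians(f["fov_y"]/2))
    d=M[:3,:3]@[(uv[0]-f["cx"])/F,(uv[1]-f["cy"])/F,1]
    return M[:3,3]+d*(z-M[2,3])/d[2]
def s2w(p,P):  # p=x0,y0,yaw
    P=np.atleast_2d(P).astype(float);c,s=np.cos(p[2]),np.sin(p[2])
    return np.c_[p[0]+c*P[:,0]-s*P[:,1],p[1]+s*P[:,0]+c*P[:,1],P[:,2]]
def pol(rad,bdeg,th,z): # bearing on tray -> shelf coords; bearing 0 faces shelf -x
    a=np.pi+th+np.radians(bdeg); return [rad*np.cos(a),rad*np.sin(a),z]
def model(th,up=(142,142,142)):
    L=[pol(125,b,th,119) for b in (30,90,150,210,270,330)]
    T=[pol(87,b,th,u) for b,u in zip((60,180,300),up)]
    return np.array(L+T+[[0,0,135],[-150,0,50]])
E
python3 - <<'E'
from h import *
import pickle
d=pickle.load(open("f0.pkl","rb"));f=d["top"]
# bearings 30(ccw of stand, between stand and tab a) ...
cr=np.array([(348,50),(147,122),(97,338),(272,490),(488,408),(520,190),(260,110),(208,386),(475,292),(315,265),(356,538)],float)
uv=cr/4+[270,145]-0.4
g=lambda q:(proj(f,s2w(q[:3],model(q[3])))-uv).ravel()
best=min((least_squares(g,[520,0,y0,t0],loss="soft_l1") for y0 in(-.3,.3) for t0 in np.arange(-3,3,.7)),key=lambda s:s.cost)
q=best.x;print(q,np.degrees(q[2:]));print(g(q).reshape(-1,2).round(1).tolist())
np.save("q.npy",q)
print("tabs shelf",model(q[3])[6:9].round())
print("tabs w",s2w(q[:3],model(q[3]))[6:].round())
print("lugs w",s2w(q[:3],model(q[3]))[:6].round(), model(q[3])[:6].round())
im=d["scene"]["img"][:,:,::-1].copy()
for u,v in proj(d["scene"],s2w(q[:3],model(q[3]))): cv2.circle(im,(int(round(u)),int(round(v))),2,(0,0,255),-1)
for u,v in proj(d["scene"],s2w(q[:3],[[50,0,235],[50,265,235],[50,-265,235],[-165,500,50],[335,0,105]])): cv2.circle(im,(int(round(u)),int(round(v))),2,(0,255,0),-1)
cv2.imwrite("pics/ov.png",cv2.resize(im[80:330,130:450],None,fx=2.4,fy=2.4))
for n,uv,z in(("mug",(448,212),142),("flask top",(247,238),240),("tumbler",(332,133),130),("ring",(237,286),52),("key",(244,258),52)):
    w=ray(f,uv,z);c,s=np.cos(q[2]),np.sin(q[2]);e=w[:2]-q[:2];print(n,w.round(),(c*e[0]+s*e[1]).round(),(-s*e[0]+c*e[1]).round())
E
```

```text
[ 575.19163727  -26.05977178  107.00939838 -110.8574189 ] [ 6131.18689552 -6351.66223043]
[[0.3, 0.1], [-1.7, -0.2], [-0.2, 0.7], [-0.1, 0.7], [0.2, 1.6], [0.6, 0.4], [-0.0, 0.1], [0.3, -0.6], [0.1, -0.7], [-0.3, -0.9], [-0.1, -0.9]]
tabs shelf [[ 86.  13. 142.]
 [-54.  68. 142.]
 [-32. -81. 142.]]
tabs w [[ 657.    3.  142.]
 [ 509.   30.  142.]
 [ 559. -112.  142.]
 [ 575.  -26.  135.]
 [ 428.  -55.   50.]]
lugs w [[ 698.  -49.  119.]
 [ 656.   69.  119.]
 [ 533.   92.  119.]
 [ 452.   -3.  119.]
 [ 494. -121.  119.]
 [ 617. -144.  119.]] [[ 116.  -46.  119.]
 [  98.   78.  119.]
 [ -18.  124.  119.]
 [-116.   46.  119.]
 [ -98.  -78.  119.]
 [  18. -124.  119.]]
mug [ 570. -240.  142.] -46.0 -209.0
flask top [507. 169. 240.] -29.0 205.0
tumbler [751.   8. 130.] 179.0 -1.0
ring [410. 224.  52.] -113.0 277.0
key [474. 211.  52.] -54.0 252.0
```

View pics/ov.png

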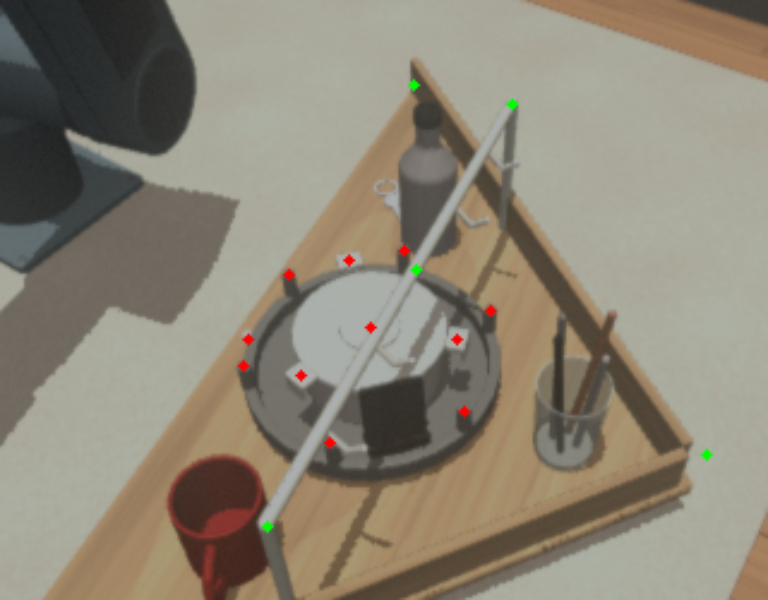

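The fit agrees with the scene view: the red dots fall on the lugs and tabs, and the green ones on the rail.
- **Shelf:** origin at (575,-26), yaw 11.2°.
- **Tray:** +128.3°.
- **Tabs b and c:** reachable now. Tab a comes to the front right once the tray is turned by -128°.

I'll turn the tool to line up with the shelf axes and move over to tab b.

```bash
cat > w.py <<'E'
import sys,numpy as np
from h import *
from plant import r
from scipy.spatial.transform import Rotation as R
q=np.load("q.npy"); q[2]%=2*np.pi
s=r.sense(); M=R.from_rotvec(s["tcp_rot"]).as_matrix(); p=np.array(s["eef_pos"])
c,n=np.cos(q[2]),np.sin(q[2]); e=p-[q[0],q[1],0]
X=np.array([c*e[0]+n*e[1],-n*e[0]+c*e[1],p[2]])
psi=(np.degrees(np.arctan2(M[1,0],M[0,0])-q[2])+180)%360-180
print("t%.1f shelf"%s["time"],X.round(1),"R%.1f ang%.1f"%(np.hypot(X[0],X[1]),np.degrees(np.arctan2(X[1],X[0]))%360),"psi %.1f"%psi,"tilt %.3f"%M[2,2],"w%.2f"%s["width"],"F",np.round(s["contact_force"],1))
a=[float(v) for v in sys.argv[1:]]
if a:
    d=np.array(a[:3])-X; dw=np.array([c*d[0]-n*d[1],n*d[0]+c*d[1],d[2]])
    print("need frac",(M.T@dw/150).round(3), "len %.0f"%np.linalg.norm(d), "yaw",((psi-a[3])/90 if len(a)>3 else 0))
E
python3 -m handwheel '[-1,0,0,0,0.054,-1,0,0,0,0.054,-1,0,0,0,0.054]' 40
python3 -m handwheel '[-1,0.162,-0.207,0,0,-1,0.162,-0.207,0,0,-1,0.162,-0.207,0,0,-1,0.162,-0.207,0,0,-1,0.162,-0.207,0,0]'
python3 w.py -56 71 185 0
```

```text
time: 0.35
eef_pos: [239.6, -494.7, 252.8]
tcp_rot: [-3.126, -0.301, 0.0]
contact_force: [0.6, 0.2, -0.1]
width: 0.608
grip_force: 0.0
time: 0.77
eef_pos: [328.7, -317.2, 252.9]
tcp_rot: [-3.126, -0.307, 0.0]
contact_force: [1.3, -0.7, 0.4]
width: -0.001
grip_force: 0.0
t0.8 shelf [-298.3 -237.8  252.9] R381.5 ang218.6 psi 0.0 tilt -1.000 w-0.00 F [ 1.3 -0.7  0.4]
need frac [ 1.616 -2.058  0.454] len 398 yaw 0.0001724917796637884
```

```bash

python3 -m handwheel '[-1,0.162,-0.206,0,0,-1,0.162,-0.206,0,0,-1,0.162,-0.206,0,0,-1,0.162,-0.206,0,0,-1,0.162,-0.206,0,0]' >/dev/null
python3 -m handwheel '[-1,0.162,-0.206,0,0,-1,0.162,-0.206,0,0,-1,0.162,-0.206,0,0,-1,0.162,-0.206,0,0,-1,0.15,-0.19,0,0]' >/dev/null
python3 -m handwheel '[-1,0,0,0.2,0,-1,0,0,0.2,0,-1,0,0,0,0]' >/dev/null
python3 w.py -56 71 168 0
python3 - <<'E'
from plant import grab_frame
import cv2,pickle
f=grab_frame("wrist");pickle.dump(f,open("fw.pkl","wb"));g=grab_frame("top")
im=cv2.convertScaleAbs(f["img"][:,:,::-1],alpha=1.3,beta=10)
t=cv2.resize(g["img"][120:300,260:460,::-1],(440,396))
cv2.imwrite("pics/b1.png",cv2.hconcat([cv2.resize(im,(360,396))[:, :],t]) if 0 else cv2.hconcat([cv2.resize(im[:,100:540],(356,324)),cv2.resize(t,(360,324))]))
E
```

```text
t1.9 shelf [-61.2  69.5 187.9] R92.6 ang131.4 psi 0.2 tilt -1.000 w-0.00 F [-1.5  0.4 -0.9]
need frac [ 0.036 -0.01   0.132] len 21 yaw 0.0019476273709345706
```

View pics/b1.png

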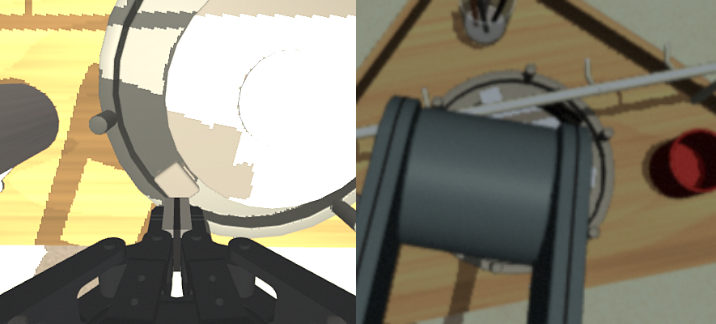

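The wrist view shows the closed fingertips at about (178,205), just short of tab b at (178,182). I'll shift 5 mm inward and press.

```bash

python3 -m handwheel '[-1,0.036,-0.01,0.06,0,-1,0,0,0.06,0,-1,0,0,0.03,0,-1,0,0,0,0]' >/dev/null
python3 w.py -56 71 155 0
python3 -m handwheel '[-1,0,0,0.03,0,-1,0,0,0.03,0,-1,0,0,0,0]' >/dev/null
python3 w.py -56 71 155 0
```

```text
t2.3 shelf [-53.1  68.6 170.1] R86.7 ang127.7 psi 0.0 tilt -1.000 w0.00 F [-0.3  0.7 -0.3]
need frac [-0.019 -0.016  0.101] len 16 yaw 0.0002453417998958053
t2.5 shelf [-52.4  68.5 161.6] R86.3 ang127.4 psi 0.0 tilt -1.000 w-0.00 F [-0.7  0.6 -0.4]
need frac [-0.024 -0.017  0.044] len 8 yaw 0.0005211023874361824
```

```bash

python3 -m handwheel '[-1,-0.02,-0.017,0,0,-1,0,0,0,0]' >/dev/null; python3 w.py
for i in 1 2 3; do python3 -m handwheel '[-1,0,0,0.012,0,-1,0,0,0,0]' >/dev/null;  python3 w.py -56 71 155 0; done
```

```text
t2.7 shelf [-56.3  71.8 161.7] R91.3 ang128.1 psi 0.1 tilt -1.000 w0.00 F [ 0.4 -0.5 -0.5]
t2.9 shelf [-55.9  71.6 160.1] R90.9 ang128.0 psi 0.1 tilt -1.000 w0.00 F [-1.2  0.5  2.2]
need frac [-0.     0.004  0.034] len 5 yaw 0.0007728470192647466
t3.0 shelf [-55.8  71.6 158.2] R90.8 ang127.9 psi 0.1 tilt -1.000 w0.00 F [-2.   1.1  3.2]
need frac [-0.001  0.004  0.021] len 3 yaw 0.0007786612034392545
t3.2 shelf [-55.7  71.5 156.3] R90.6 ang127.9 psi 0.1 tilt -1.000 w0.00 F [-0.8  0.8  1.8]
need frac [-0.002  0.003  0.009] len 1 yaw 0.0006875927097986
```

```bash

for i in 1 2 3; do python3 -m handwheel '[-1,0,0,0.012,0,-1,0,0,0,0]' >/dev/null;  python3 w.py; done
```

```text
t3.4 shelf [-55.2  71.7 155.9] R90.5 ang127.6 psi 0.1 tilt -1.000 w0.00 F [-5.2  3.2 13.1]
t3.5 shelf [-54.7  72.  155.8] R90.4 ang127.2 psi 0.1 tilt -1.000 w0.00 F [-7.8  4.9 25.6]
t3.7 shelf [-54.1  72.4 155.6] R90.4 ang126.8 psi 0.1 tilt -1.000 w-0.00 F [-11.    7.6  36.5]
```

Tab b hit its stop, with the tips at 134 mm and the force climbing. Next I lift and go over to tab c.

```bash

python3 -m handwheel '[-1,0,0,-0.12,0,-1,0,0,-0.09,0,-1,0.03,0.24,0,0,-1,0.03,0.24,0,0,-1,0.03,0.24,0,0]' >/dev/null
python3 -m handwheel '[-1,0.03,0.24,0,0,-1,0,0,0,0]' >/dev/null
python3 w.py -33 -84 165 0
```

```text
t4.3 shelf [-36.1 -79.6 182.3] R87.4 ang245.6 psi -0.2 tilt -1.000 w-0.00 F [ 0.6 -0.5  0.7]
need frac [0.021 0.029 0.116] len 18 yaw -0.001933609356947525
```

```bash

python3 -m handwheel '[-1,0.015,0.029,0.06,0,-1,0,0,0.056,0,-1,0,0,0,0]' >/dev/null; python3 w.py -33 -84 156
for i in 1 2; do python3 -m handwheel '[-1,0,0,0.025,0,-1,0,0,0,0]' >/dev/null;  python3 w.py; done
for i in 1 2 ; do python3 -m handwheel '[-1,0,0,0.012,0,-1,0,0,0,0]' >/dev/null;  python3 w.py; done
```

```text
t4.5 shelf [-36.1 -75.9 162.6] R84.0 ang244.5 psi 0.1 tilt -1.000 w-0.00 F [-0.7  0.1 -0.5]
need frac [0.021 0.054 0.044] len 11 yaw 0
t4.7 shelf [-35.4 -75.7 160.7] R83.6 ang244.9 psi 0.1 tilt -1.000 w0.00 F [-0.1  0.6 -0.2]
t4.9 shelf [-34.9 -76.1 157.6] R83.7 ang245.3 psi 0.1 tilt -1.000 w-0.00 F [ 0.4 -0.1 -0.3]
t5.0 shelf [-34.9 -76.4 156.1] R84.0 ang245.5 psi 0.1 tilt -1.000 w0.00 F [-0.3  2.2  3.3]
t5.2 shelf [-33.8 -76.9 155.9] R84.1 ang246.3 psi 0.1 tilt -1.000 w-0.00 F [-0.3  4.2 11.6]
```

```bash

python3 -m handwheel '[-1,0,0,-0.1,0,-1,0.02,0.06,0,0,-1,0,0,0,0,-1,0,0,0,0]' >/dev/null; python3 w.py -35 -86 156
python3 - <<'E'
from plant import grab_frame
import cv2,pickle
f=grab_frame("wrist");g=grab_frame("scene")
im=cv2.convertScaleAbs(f["img"][60:280,200:440,::-1],alpha=0.8)
t=cv2.convertScaleAbs(g["img"][150:300,200:360,::-1],alpha=1.3)
cv2.imwrite("pics/c1.png",cv2.hconcat([cv2.resize(im,(400,367)),cv2.resize(t,(400,367))]))
E
```

```text
t5.5 shelf [-32.2 -86.7 168.3] R92.5 ang249.6 psi 0.0 tilt -1.000 w0.00 F [ 0.3 -0.2  0.4]
need frac [-0.019 -0.005  0.082] len 13 yaw 0
```

View pics/c1.png

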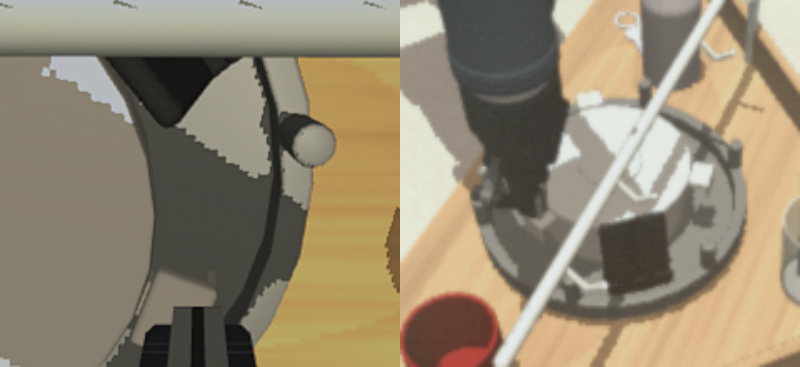

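The wrist crop shows the tips right over tab c, with the tab at about (180,290). I'll press it again, centred.

```bash

python3 -m handwheel '[-1,0,0,0.055,0,-1,0,0,0,0,-1,0,0,0,0]' >/dev/null; python3 w.py -33 -84 156
for i in 1 2 3 4 5; do python3 -m handwheel '[-1,0,0,0.012,0,-1,0,0,0,0]' >/dev/null;  python3 w.py; done
```

```text
t5.9 shelf [-32.8 -85.5 159.5] R91.6 ang249.0 psi 0.1 tilt -1.000 w-0.00 F [-0.2 -0.1  0.2]
need frac [-0.001 -0.01   0.023] len 4 yaw 0
t6.0 shelf [-32.3 -85.9 158.6] R91.7 ang249.4 psi 0.1 tilt -1.000 w-0.00 F [-0.9 -0.1 -0. ]
t6.2 shelf [-32.2 -85.9 157. ] R91.8 ang249.5 psi 0.1 tilt -1.000 w-0.00 F [ 0.3 -0.1 -0.3]
t6.4 shelf [-31.7 -86.2 156. ] R91.9 ang249.8 psi 0.1 tilt -1.000 w0.00 F [0.  0.2 4.4]
t6.5 shelf [-30.7 -86.6 155.9] R91.9 ang250.5 psi 0.1 tilt -1.000 w0.00 F [-0.7  0.7 11.1]
t6.7 shelf [-29.6 -87.  155.8] R91.9 ang251.2 psi 0.1 tilt -1.000 w-0.00 F [-0.3  1.9 19.7]
```

Tab c reads the same stop height, 156 mm, and it was already down when I first touched it. Now I'll straddle the lug at shelf angle 218° with the jaws partly open.

```bash

python3 -m handwheel '[-1,0,0,-0.12,0,-0.2,0,0,-0.12,0,-0.2,-0.225,-0.03,0,0,-0.2,-0.225,-0.03,0,0,-0.2,0,0,0,-0.071]' >/dev/null
python3 -m handwheel '[-0.2,0,0,0,-0.071,-0.2,0,0,0,-0.071,-0.2,0,0,0,-0.071,-0.2,0,0,0,-0.071,-0.2,0,0,0,-0.071]' >/dev/null
python3 -m handwheel '[-0.2,0,0,0,0]'>/dev/null
python3 w.py -98.1 -77.5 115 38.3
```

```text
t7.6 shelf [-99.7 -77.1 187.7] R126.0 ang217.7 psi 38.6 tilt -1.000 w0.40 F [ 0.2  0.7 -0.3]
need frac [0.007 0.009 0.485] len 73 yaw 0.0035621773026840563
```

```bash

python3 -m handwheel '[-0.2,0.007,0.009,0.2,0,-0.2,0,0,0.2,0,-0.2,0,0,0.08,0,-0.5,0,0,0,0,-0.5,0,0,0,0]' 20
python3 w.py -98.1 -77.5 115 38.3
python3 - <<'E'
from plant import grab_frame
import cv2
f=grab_frame("wrist")
cv2.imwrite("pics/l1.png",cv2.convertScaleAbs(f["img"][:,:,::-1],alpha=0.8))
E
```

```text
time: 8.05
eef_pos: [493.8, -121.0, 115.4]
tcp_rot: [-2.852, -1.314, 0.002]
contact_force: [0.2, 0.6, 0.4]
width: 0.254
grip_force: 0.0
t8.1 shelf [-98.3 -77.3 115.4] R125.0 ang218.2 psi 38.3 tilt -1.000 w0.25 F [0.2 0.6 0.4]
need frac [-0.     0.002  0.003] len 0 yaw -0.0003458553723098766
```

View pics/l1.png

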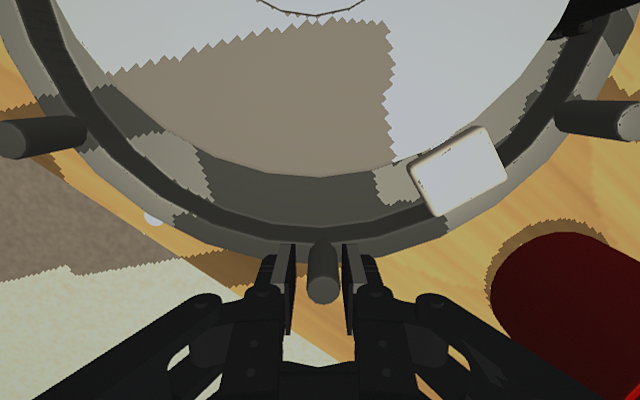

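The lug sits cleanly between the pads, at about (322,270). I'll sweep it clockwise along the arc.

```bash

python3 -m handwheel '[-0.5,0.0046,-0.087,0,0.0667,-0.5,0.0046,-0.087,0,0.0667,-0.5,0.0046,-0.087,0,0.0667,-0.5,0.0046,-0.087,0,0.0667,-0.5,0.0046,-0.087,0,0.0667]' | grep force; python3 w.py
python3 -m handwheel '[-0.5,0.0046,-0.087,0,0.0667,-0.5,0.0046,-0.087,0,0.0667,-0.5,0.0046,-0.087,0,0.0667,-0.5,0.0046,-0.087,0,0.0667,-0.5,0.0046,-0.087,0,0.0667]' | grep force; python3 w.py
python3 -m handwheel '[-0.5,0.0046,-0.087,0,0.0667,-0.5,0,0,0,0]' | grep force; python3 w.py
```

```text
contact_force: [-0.4, -2.1, -1.4]
grip_force: 1.0
t8.5 shelf [-122.9  -19.   117.6] R124.3 ang188.8 psi 8.0 tilt -1.000 w0.25 F [-0.4 -2.1 -1.4]
contact_force: [-0.8, -2.6, 0.0]
grip_force: 1.0
t8.9 shelf [-115.5   45.8  117.5] R124.3 ang158.4 psi -22.0 tilt -1.000 w0.25 F [-0.8 -2.6  0. ]
contact_force: [0.8, 0.9, -0.8]
grip_force: 0.0
t9.1 shelf [-109.2   58.8  117.5] R124.0 ang151.7 psi -27.8 tilt -1.000 w0.25 F [ 0.8  0.9 -0.8]
```

```bash

python3 -m handwheel '[-0.2,0,0,0,0,-0.2,0,0,-0.2,0,-0.2,0,0,-0.2,0,-0.2,0,0,0,0]' | grep force; python3 w.py -104.5 -68.6 175 33.3
python3 - <<'E'
from h import *
from plant import grab_frame
import pickle
f=grab_frame("top");pickle.dump(f,open("f2.pkl","wb"))
E
```

```text
contact_force: [1.8, 0.1, 0.1]
grip_force: 0.0
t9.4 shelf [-107.5   55.8  181.4] R121.1 ang152.6 psi -27.5 tilt -1.000 w0.40 F [1.8 0.1 0.1]
need frac [0.4   0.727 0.046] len 125 yaw -0.6752239762300157
```

```bash

python3 -m handwheel '[-0.2,0.1,0.182,0,0,-0.2,0.1,0.182,0,0,-0.2,0.1,0.182,0,0,-0.2,0.1,0.182,0,0,-0.2,0,0,0,-0.075]' >/dev/null
python3 -m handwheel '[-0.2,0,0,0,-0.075,-0.2,0,0,0,-0.075,-0.2,0,0,0,-0.075,-0.2,0,0,0,-0.075,-0.2,0,0,0,-0.075]' >/dev/null
python3 -m handwheel '[-0.2,0,0,0,-0.075,-0.2,0,0,0,-0.075,-0.2,0,0,0,-0.075,-0.2,0,0,0,0,-0.2,0,0,0,0]' >/dev/null
python3 w.py -104.5 -68.6 117 33.3
python3 - <<'E'
from plant import grab_frame
import cv2
f=grab_frame("wrist")
cv2.imwrite("pics/l2.png",cv2.convertScaleAbs(f["img"][:,:,::-1],alpha=0.8))
E
```

```text
t10.7 shelf [-108.6  -67.   175.4] R127.6 ang211.7 psi 33.0 tilt -1.000 w0.40 F [-0.7  0.1  0.3]
need frac [0.017 0.024 0.389] len 59 yaw -0.0038004157699969847
```

View pics/l2.png

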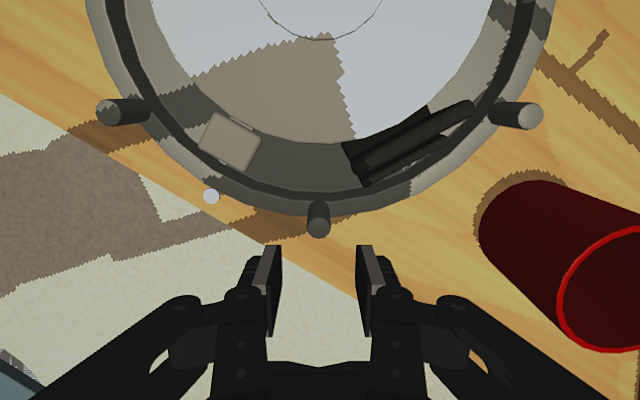

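The lug is at (318,225), centred between the jaws at x≈318. I'll lower and make the second sweep.

```bash

python3 -m handwheel '[-0.2,0.017,0.024,0.15,0,-0.2,0,0,0.15,0,-0.2,0,0,0.085,0,-0.5,0,0,0,0,-0.5,0,0,0,0]' | grep force; python3 w.py
python3 -m handwheel '[-0.5,0.0046,-0.087,0,0.0667,-0.5,0.0046,-0.087,0,0.0667,-0.5,0.0046,-0.087,0,0.0667,-0.5,0.0046,-0.087,0,0.0667,-0.5,0.0046,-0.087,0,0.0667]' | grep force; python3 w.py
python3 -m handwheel '[-0.5,0.0046,-0.087,0,0.0667,-0.5,0.0046,-0.087,0,0.0667,-0.5,0.0046,-0.087,0,0.0667,-0.5,0.0046,-0.087,0,0.0667,-0.5,0,0,0,0]' | grep force; python3 w.py
```

```text
contact_force: [-0.2, -0.0, 0.2]
grip_force: 0.0
t11.2 shelf [-104.5  -68.1  117.5] R124.8 ang213.1 psi 33.0 tilt -1.000 w0.25 F [-0.2 -0.   0.2]
contact_force: [0.4, -2.1, -0.6]
grip_force: 1.0
t11.6 shelf [-123.8   -7.4  119.5] R124.0 ang183.4 psi 2.7 tilt -1.000 w0.25 F [ 0.4 -2.1 -0.6]
contact_force: [0.5, -0.4, 0.0]
grip_force: 0.0
t12.0 shelf [-115.2   45.5  119.4] R123.9 ang158.4 psi -21.1 tilt -1.000 w0.25 F [ 0.5 -0.4  0. ]
```

```bash

python3 -m handwheel '[-0.2,0,0,0,0,-0.2,0,0,-0.24,0,-1,0,0,-0.24,0,-1,0,0,0,-0.078,-1,0,0,0,-0.078]' >/dev/null
python3 -m handwheel '[-1,0,0,0,-0.078,-1,0.137,0.217,0,0,-1,0.137,0.217,0,0,-1,0.137,0.217,0,0,-1,0.137,0.217,0,0]' >/dev/null
python3 -m handwheel '[-1,0,0,0,0,-1,0,0,0,0]' >/dev/null; python3 w.py -31 -85 165 0
python3 - <<'E'
from plant import grab_frame
import cv2,pickle
f=grab_frame("wrist");pickle.dump(f,open("fa.pkl","wb"))
cv2.imwrite("pics/a1.png",cv2.convertScaleAbs(f["img"][:,:,::-1],alpha=0.8))
E
```

```text
t13.0 shelf [-33.1 -88.4 189.8] R94.4 ang249.5 psi 0.1 tilt -1.000 w0.00 F [-0.1  0.3 -0.4]
need frac [ 0.014 -0.023  0.165] len 25 yaw 0.001480702968742599
```

View pics/a1.png

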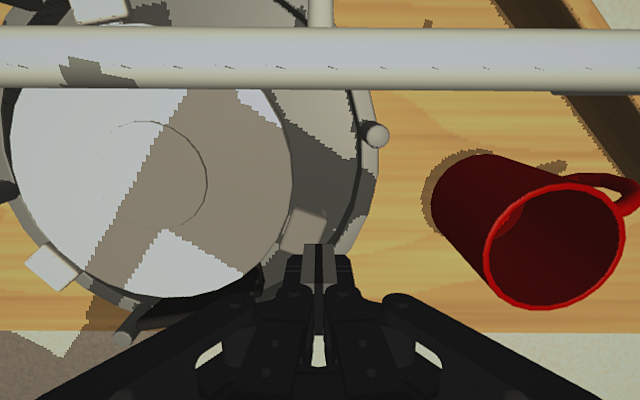

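Tab a is at about (303,230), just inside the tips at (318,250). A lug shows at (376,133), tab c at (52,267) and the lid disc centre near (140,174). I'll locate these before pressing.

```bash
python3 - <<'E'
from h import *
import pickle
f=pickle.load(open("fa.pkl","rb"));q=np.load("q.npy");c,s=np.cos(q[2]),np.sin(q[2])
for n,uv,z in(("a",(303,230),142),("c",(52,267),134),("lug",(376,133),119),("lid",(140,174),135)):
    e=ray(f,uv,z)[:2]-q[:2];X=np.array([c*e[0]+s*e[1],-s*e[0]+c*e[1]]);print(n,X.round(1),np.hypot(*X).round(1),np.degrees(np.arctan2(X[1],X[0]))%360)
E
```

```text
a [-28.9 -80.5] 85.5 250.22143418565526
c [-55.9  67.6] 87.7 129.57571243151108
lug [  20.5 -121.2] 123.0 279.6132971710183
lid [0.4 6.8] 6.8 86.99335084452301
```

```bash

python3 -m handwheel '[-1,0.014,-0.03,0.1,0,-1,0,0,0.06,0,-1,0,0,0,0]' >/dev/null; python3 w.py
for i in 1 2 3 4 5 6; do python3 -m handwheel '[-1,0,0,0.015,0,-1,0,0,0,0]' >/dev/null;  python3 w.py; done
```

```text
t13.3 shelf [-33.3 -79.3 164.2] R86.0 ang247.2 psi 0.3 tilt -1.000 w0.00 F [-0.8 -0.7 -0.4]
t13.5 shelf [-31.7 -80.7 164. ] R86.7 ang248.5 psi 0.2 tilt -1.000 w0.00 F [-0.3  0.7  0.3]
t13.7 shelf [-31.1 -81.1 162.2] R86.9 ang249.0 psi 0.2 tilt -1.000 w-0.00 F [-0.5 -0.2  1.4]
t13.8 shelf [-31.  -81.2 159.8] R86.9 ang249.1 psi 0.2 tilt -1.000 w-0.00 F [-0.2  0.6  3.3]
t14.0 shelf [-31.  -81.2 157.3] R86.9 ang249.1 psi 0.1 tilt -1.000 w-0.00 F [0.1 0.6 2.7]
t14.2 shelf [-30.6 -81.4 156. ] R86.9 ang249.4 psi 0.2 tilt -1.000 w0.00 F [0.3 1.  8.9]
t14.3 shelf [-29.3 -81.9 155.9] R87.0 ang250.3 psi 0.2 tilt -1.000 w-0.00 F [-0.1  3.  18.4]
```

Tab a is at its stop. Now back to the lug at about 160° for the last 10°.

```bash

python3 -m handwheel '[-1,0,0,-0.15,0,-1,0,0,-0.13,0,-0.2,-0.145,-0.208,0,0,-0.2,-0.145,-0.208,0,0,-0.2,-0.145,-0.208,0,0]' >/dev/null
python3 -m handwheel '[-0.2,-0.145,-0.208,0,0,-0.2,0,0,0,0.074,-0.2,0,0,0,0.074,-0.2,0,0,0,0.074,-0.2,0,0,0,0]' >/dev/null
python3 -m handwheel '[-0.2,0,0,0,0]' >/dev/null; python3 w.py -117.5 42.8 117 -20
```

```text
t15.2 shelf [-119.    43.5  194.3] R126.7 ang159.9 psi -19.6 tilt -1.000 w0.40 F [0.  0.2 0.3]
need frac [0.011 0.001 0.515] len 77 yaw 0.004154372510249497
```

```bash

python3 -m handwheel '[-0.2,0.01,0,0.2,0,-0.2,0,0,0.2,0,-0.2,0,0,0.115,0,-0.5,0,0,0,0,-0.5,0,0,0,0]' | grep force; python3 w.py
python3 -m handwheel '[-0.5,0.003,-0.057,0,0.0433,-0.5,0.003,-0.057,0,0.0433,-0.5,0.003,-0.057,0,0.0433,-0.5,0,0,0,0,-0.5,0,0,0,0]' | grep force; python3 w.py
```

```text
contact_force: [0.1, 0.6, -0.6]
grip_force: 0.0
t15.7 shelf [-118.    43.1  116.6] R125.6 ang159.9 psi -19.7 tilt -1.000 w0.25 F [ 0.1  0.6 -0.6]
contact_force: [0.1, 0.9, -0.8]
grip_force: 0.0
t16.1 shelf [-104.8   65.6  118.6] R123.6 ang147.9 psi -31.3 tilt -1.000 w0.25 F [ 0.1  0.9 -0.8]
```

Next I lift, back off to the front, and measure with the top camera.

```bash

python3 -m handwheel '[-0.2,0,0,0,0,-0.2,0,0,-0.25,0,-0.2,0,0,-0.25,0,-0.2,0,0,-0.25,0,-0.2,-0.27,0,0,0]' | grep force
python3 -m handwheel '[-0.2,-0.27,0,0,0,-0.2,-0.27,0,0,0,-0.2,-0.27,0,0,0,-0.2,-0.27,0,0,0,-0.2,0,0,0,0]' | grep force; python3 w.py
python3 - <<'E'
from plant import grab_frame
import cv2,pickle
g=grab_frame("top");pickle.dump(g,open("f3.pkl","wb"))
cv2.imwrite("pics/f3.png",cv2.convertScaleAbs(cv2.resize(g["img"][145:290,270:470,::-1],None,fx=4,fy=4,interpolation=cv2.INTER_CUBIC),alpha=1.5,beta=10))
E
```

```text
contact_force: [2.0, -0.4, 1.9]
grip_force: 0.0
contact_force: [-0.5, -0.2, -0.8]
grip_force: 0.0
t16.9 shelf [-284.7  174.6  229.1] R334.0 ang148.5 psi -31.3 tilt -1.000 w0.40 F [-0.5 -0.2 -0.8]
```

View pics/f3.png

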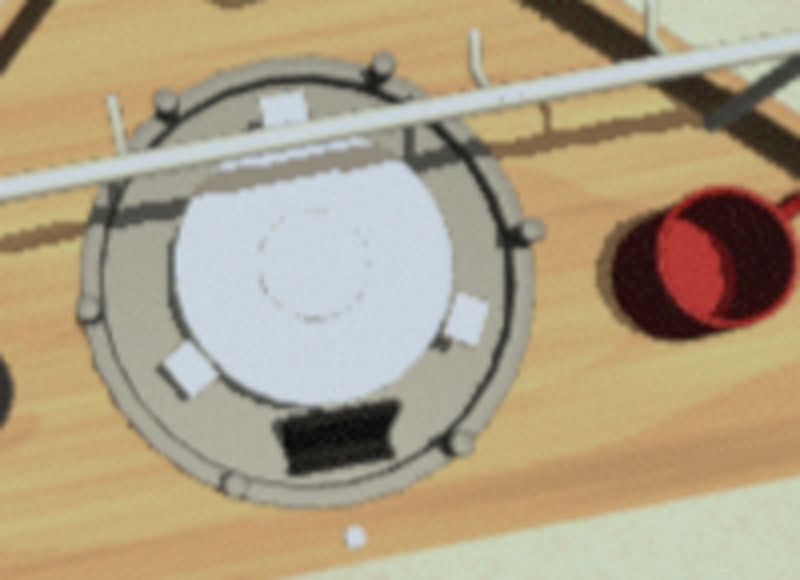

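The view shows the stand at the front, from (278,425)-(400,402) to (290,475)-(392,458), with the stud at (356,538). All three tabs are visible and the mug has not moved. I'll fit the residual angle and cross-check the shelf yaw from its front edge.

```bash
python3 - <<'E'
from h import *
import pickle
f=pickle.load(open("f3.pkl","rb"));q=np.load("q.npy");q[2]%=2*np.pi
cr=np.array([(462,438),(532,228),(384,62),(168,98),(90,308),(237,484),(468,318),(284,108),(188,368),(315,265),(356,538)],float)
uv=cr/4+[270,145]-0.4
P=lambda t:model(t,(134,)*3)
g=lambda v:(proj(f,s2w(v[:3],P(v[3])))-uv).ravel()
s=least_squares(g,[*q[:3],0],loss="soft_l1");print("free",s.x,np.degrees(s.x[2:]));print(g(s.x).reshape(-1,2).round(1).tolist())
s=least_squares(lambda t:g([*q[:3],t[0]]),[0]);print("fixed",np.degrees(s.x))
# stand bearing direct: top edge and foot midpoints; front edge yaw by sub-pixel edge search
G=cv2.cvtColor(f["img"],cv2.COLOR_RGB2GRAY).astype(float)
b=f["img"][:,:,2].astype(float); pts=[]
for u in range(190,540,4):
    v0=327+(u-140)*(241-327)/435
    col=cv2.GaussianBlur(b,(5,5),0)[int(v0)-9:int(v0)+14,u]; d=np.diff(col); k=d.argmax(); pts.append((u,int(v0)-9+k+.5))
w=np.array([ray(f,p,50)[:2] for p in pts])
for _ in range(4):
    m=np.polyfit(w[:,1],w[:,0],1);e=abs(np.polyval(m,w[:,1])-w[:,0]);w=w[e<max(2*np.median(e),1)]
yaw=-np.arctan(m[0]); print("edge yaw",np.degrees(yaw),len(w),"shelf",np.degrees(q[2]))
for a,c_,z in(((278,425),(400,402),148),((290,475),(392,458),67)):
    A,B=[ray(f,np.array(t)/4+[270,145]-.4,z)[:2] for t in(a,c_)]
    dd=B-A; print("stand line", np.degrees(np.arctan2(dd[0],-dd[1])), np.linalg.norm(dd), ((A+B)/2-q[:2])@np.array([-np.sin(q[2]),np.cos(q[2])]))
E
```

```text
free [ 5.74211361e+02 -2.63046090e+01  1.94274365e-01 -1.42927239e-02] [11.13110119 -0.81891276]
[[0.5, 1.2], [0.4, -0.1], [0.1, -0.3], [-0.4, 0.1], [-0.5, -0.2], [-0.2, 0.2], [-0.2, -0.0], [0.1, 0.3], [0.8, -0.1], [-0.1, -0.5], [-0.1, -0.5]]
fixed [-0.84881242]
edge yaw 10.916372757410034 80 shelf 11.186895517127686
stand line 10.630441441676314 64.94138284895924 4.955178645563602
stand line 9.354282257906336 59.3247074729319 1.7644456403994706
```

The tray is about 0.8° past (clockwise). I have time to spare, so I'll nudge the lug back with the straddled jaws.

```bash

python3 -m handwheel '[-0.2,0.27,0,0,0,-0.2,0.27,0,0,0,-0.2,0.27,0,0,0,-0.2,0.27,0,0,0,-0.2,0.27,0,0,0]' | grep force
python3 -m handwheel '[-0.2,0,0,0.2,0,-0.2,0,0,0.1,0,-0.2,0,0,0,0]' | grep force; python3 w.py -107.2 64.0 117 -31
```

```text
contact_force: [0.4, 0.6, 0.2]
grip_force: 0.0
contact_force: [-0.9, 0.7, -0.1]
grip_force: 0.0
t17.6 shelf [-106.6   65.1  181.4] R125.0 ang148.6 psi -31.5 tilt -1.000 w0.40 F [-0.9  0.7 -0.1]
need frac [0.004 0.008 0.429] len 64 yaw -0.005890474416672318
```

```bash

python3 -m handwheel '[-0.2,0,0,0.2,0,-0.2,0,0,0.15,0,-0.2,0,0,0.08,0,-0.5,0,0,0,0,-0.5,0,0,0,0]' | grep force
python3 -m handwheel '[-0.5,0,0.02,0,0,-0.5,0,0.02,0,-0.01,-0.5,0,0,0,-0.01,-0.5,0,0,0,0,-0.5,0,0,0,0]' | grep force;python3 w.py -110.3 58.9 117
```

```text
contact_force: [0.5, -0.3, -0.3]
grip_force: 0.0
contact_force: [0.2, -0.4, 0.1]
grip_force: 0.0
t18.5 shelf [-108.7   60.6  120.8] R124.5 ang150.9 psi -29.7 tilt -1.000 w0.25 F [ 0.2 -0.4  0.1]
need frac [-0.004  0.015  0.026] len 4 yaw 0
```

Now the last 2 mm, then release, retreat and check.

```bash

python3 -m handwheel '[-0.5,0,0.015,0,0,-0.5,0,0,0,0,-0.5,0,0,0,0]' | grep force;python3 w.py
python3 -m handwheel '[-0.2,0,0,0,0,-0.2,0,0,-0.25,0,-0.2,0,0,-0.25,0,-0.2,0,0,-0.25,0,-0.2,-0.27,0,0,0]' | grep force
python3 -m handwheel '[-0.2,-0.27,0,0,0,-0.2,-0.27,0,0,0,-0.2,-0.27,0,0,0,-0.2,-0.27,0,0,0,-0.2,0,0,0,0]' | grep force; python3 w.py
python3 - <<'E'
from h import *
from plant import grab_frame
import pickle
g=grab_frame("top");pickle.dump(g,open("f4.pkl","wb"))
f0=pickle.load(open("f0.pkl","rb"))["top"]["img"];f3=pickle.load(open("f3.pkl","rb"))["img"]
B=lambda i:cv2.GaussianBlur(i,(3,3),0).astype(int)
# bystander boxes: change vs first picture
for n,(u,v,w,h) in dict(mug=(418,185,60,48),flask=(230,220,45,38),keys=(225,255,38,40),tumbler=(312,85,42,62)).items():
    print(n,abs(B(f0)-B(g["img"]))[v:v+h,u:u+w].mean().round(1))
# tray rotation f3->f4: rotate the annulus picture on lug-top plane
q=np.load("q.npy")
def annulus(im,f):
    a=np.radians(np.arange(0,360,.25)); A,Rr=np.meshgrid(a,np.arange(78,98,1.));
    P=s2w(q[:3],np.c_[(Rr*np.cos(A)).ravel(),(Rr*np.sin(A)).ravel(),np.full(A.size,134.)])
    uv=proj(f,P).reshape(*A.shape,2).astype(np.float32)
    return cv2.cvtColor(cv2.remap(im,uv[...,0],uv[...,1],cv2.INTER_CUBIC),cv2.COLOR_RGB2GRAY).astype(float)
X,Y=annulus(f3,g),annulus(g["img"],g)
sl=slice(400,1060) # shelf angles 100..265, clear of the rail
e={k*.25:((np.roll(X,k,1)-Y)[:,sl]**2).mean().round(1) for k in range(-12,21)};print(min(e,key=e.get),e)
cv2.imwrite("pics/f4.png",cv2.convertScaleAbs(cv2.resize(g["img"][145:290,270:470,::-1],None,fx=4,fy=4,interpolation=cv2.INTER_CUBIC),alpha=1.5,beta=10))
E
```

```text
contact_force: [0.1, 1.0, 0.7]
grip_force: 0.1
t18.7 shelf [-110.1   58.8  120.3] R124.8 ang151.9 psi -29.7 tilt -1.000 w0.25 F [0.1 1.  0.7]
contact_force: [1.3, 0.5, 1.7]
grip_force: 0.0
contact_force: [-1.2, 0.3, -0.2]
grip_force: 0.0
t19.6 shelf [-292.4  162.5  231.6] R334.5 ang150.9 psi -29.6 tilt -1.000 w0.40 F [-1.2  0.3 -0.2]
mug 0.7
flask 0.6
keys 0.5
tumbler 0.6
1.25 {-3.0: np.float64(396.8), -2.75: np.float64(364.3), -2.5: np.float64(332.3), -2.25: np.float64(300.8), -2.0: np.float64(270.0), -1.75: np.float64(239.9), -1.5: np.float64(210.7), -1.25: np.float64(182.7), -1.0: np.float64(155.8), -0.75: np.float64(130.5), -0.5: np.float64(106.8), -0.25: np.float64(85.2), 0.0: np.float64(66.1), 0.25: np.float64(49.8), 0.5: np.float64(36.7), 0.75: np.float64(26.8), 1.0: np.float64(20.3), 1.25: np.float64(17.4), 1.5: np.float64(18.3), 1.75: np.float64(22.9), 2.0: np.float64(31.2), 2.25: np.float64(42.9), 2.5: np.float64(57.6), 2.75: np.float64(75.1), 3.0: np.float64(95.2), 3.25: np.float64(117.4), 3.5: np.float64(141.6), 3.75: np.float64(167.5), 4.0: np.float64(194.9), 4.25: np.float64(223.5), 4.5: np.float64(253.2), 4.75: np.float64(283.9), 5.0: np.float64(315.2)}
```

View pics/f4.png

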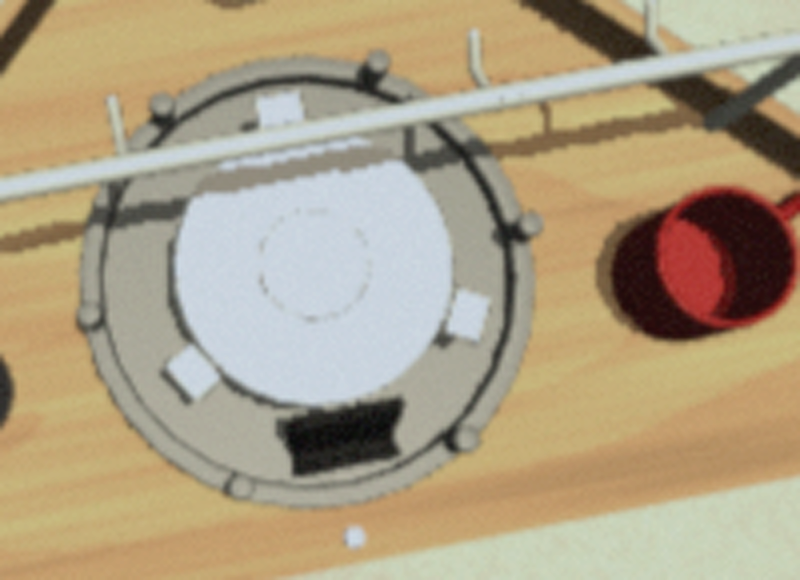

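The stand now points at the stud, within about 0.5°. The bystanders show no change from the first picture, and the gripper is clear of everything, so I'm handing in.

```bash
python3 -c "
from plant import ticket
print(ticket.finish_job())"
```

```text
the job is handed in; nothing more can be done
None
```

I handed the job in with all three tabs pressed to their stops (tab c was already down when I reached it), the stand facing the stud to within about 0.5°, the tumbler, flask, mug and keys unmoved in the top-camera check, and the gripper clear.

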